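# Dispense one lid from the shuttle magazine

### The arm

A 6-joint arm with a two-finger parallel gripper is mounted at the origin on a cart in front of the work surface, level with it; the furniture and walls round the work are solid. World frame = base frame: x ahead of the robot, y to its left, z up, the work surface at z = 0. Lengths are in m, angles in rad, forces in N, time in s.
With the tool pointing down it reaches from about 0.375 to 0.9 m from the base axis. Payload 3.1 kg.
Tool frame: the origin (TCP) lies between the finger pads; the fingertips stand 17 mm ahead of it and the grasp point (between the pads) lies 2 mm behind it (robot.nose_length is the distance from the TCP to the fingertips, in m); z points along the fingers, y is the line along which they close (so a half turn about z gives the same grasp; the last joint's range is limited). The gripper opens to 87 mm and grips with 3 to 60 N. Pads are 19 mm wide; open, the fingers measure 117 mm over their backs; the gripper's body (75 mm by 190 mm) begins 51 mm behind the grasp point.
Start: joints at [1.155, 0.527, 1.433, -0, 1.181, -0.178], TCP at [0.147, 0.608, 0.207] pointing down, gripper open.
Joint ranges: [-3.08, 3.08], [-0.75, 2.2], [0.22, 2.44], [-1.43, 4.57], [0, 2.65], [-2.85, 2.85]. Speed limits (rad/s): [2.79, 2.79, 3.14, 3.14, 3.14, 3.14].

### API

Orientations are given as a unit quaternion [x, y, z, w].
In Python, from rig import robot, cams gives the robot as it stands.
- The arm moves only by the shell command python3 -m pendant 'ROWS' [FORCE]. ROWS is JSON, a list of rows, each an object with "jaw": the opening, from 0 (shut) to 1 (fully open); "linear": the shift along the tool's x, y, z in cm, a list of three; "twist": the turn about the tool's z in degrees. A call has 1 to 12 rows; each row shifts and turns the commanded pose from where the row before left it, along the tool's axes as they then stand; what a row does not reach is not made up. A row lasts 1/12 s, in which the tool goes at most 41.7 mm and 7.16 degrees, less where a joint would pass 70% of its speed; a pose out of reach is approached as far as the arm can. A call is refused whole if a number of a shift passes 4.17 or a number of a turn 7.16, either way. A call with a gripper value outside its range is refused whole. The fingers move at their own pace and stop on an object; FORCE is the grip in N (left out, the last holds). Time passes only in rows, so rows that do not move let the fingers close. It gives the time, the measured TCP pose, the force, the opening and the grip force at its end, in the units of the state.
- robot.get_obs(): the state, without advancing time (a new reading comes with each control period).
- cams.camera(name): name is "scene" or "side" or "wrist"; returns a dict with "color" (480x640x3 uint8, blue, green, red), "depth" (480x640 float32, m along the optical axis (not along the pixel's ray), 0 where there is no reading), "fov_y" (degrees; the focal length in pixels is half the picture's height over the tangent of half this angle, whatever the lens; pixels are square), "cx", "cy" (the principal point, pixels), "view" (4x4, takes a point from world to camera coordinates). Camera axes: x right, y down, z forward; pixel columns grow to the right and rows downward; lengths in m; the calibration is good to about 2 mm. The wrist camera is an equidistant fisheye: a pixel r from the principal point sees the ray r / f radians off the axis. A picture is of the moment at which its call begins.
- robot.hand_in(): hands the job in; it is judged then, once.
The state is a dict: "time": time; "q": joint angles; "joint_velocities": joint speeds; "joint_torque": joint torques, N m; "position": TCP position; "tool_rot": TCP orientation; "ft_force": force on the tool from outside, world axes, zero at the start; "moment": the same for the moment, N m; "grip_width": finger opening in m; "grip_force": force on a finger pad.
Only numpy, scipy, OpenCV 4.12 (cv2) and the standard library are available. Lean on these libraries where they do the work, as an engineer would, in place of code of your own. Each camera call takes 0.05 s, during which the arm holds its last target. There are 200 camera calls.

### The job

Dispense one tub lid from the lid magazine: hook a fingertip behind the upturned steel lip of the white shuttle and draw it out to its front stop so that the lowest lid drops on the base plate, then push the shuttle fully home again so that the next lid settles in its pocket. Work the shuttle only by hooking and pushing its lip with the fingertips, without gripping or forcing it; do not touch the lids and leave everything else on the table where it stands.

Things in the scene. Friction and masses are not known exactly. Their poses are not given: they have to be found in the camera images.
- lid_magazine: Lid magazine fixed on the table: grey base plate 332 x 138 x 3 mm, dark green cheeks and a stack of four pink lids between four steel rods with a steel ring on top (92 mm high, 115 mm across). Origin on the table under the stack's centre, z up; -x points to the open front, the way the shuttle is drawn. Base plate spans x = -179 to 153 mm.
- shuttle (a joint): Travel in m of the white shuttle along the magazine's -x: 0 = fully home (pocket under the stack), 0.115 = at its front stop. Runs on rails, cannot be lifted, stays where it is left; rubber-buffered ends; drags with about 1.5 N plus 8 N per m/s. Its round pocket takes the lowest lid along; its tail carries the others meanwhile. Pushed home, the next lid drops into the pocket.
- lip_top (a point): Middle of the top edge of the shuttle's upturned steel lip, 63.5 mm above the table; moves with the shuttle (magazine x = -105.5 mm when home, -220.5 mm when out). The lip is an upright strip, 64 mm wide along the magazine's y, 5 mm thick (7 mm at its round top), 28 mm above the flat white tongue behind it, whose top is 35.5 mm above the table.
- finger_gap (a point): Middle of the free gap for a fingertip behind the lip, on the top of the tongue (35.5 mm above the table); moves with the shuttle. With the shuttle home the gap is 43 mm long along x, from the lip's back to the edge of the green bridge plate round the foot of the stack (its top 45 mm above the table), and 70 mm wide. In front of the lip all is free.
- pocket_home (a point): Fixed point of the magazine: middle of the deck under the stack, 21 mm above the table; the lid in the pocket rests here when the shuttle is home. The deck ends 52 mm in front of it; farther on there is only the base plate under the shuttle, so a lid drawn all the way out drops on it.
- landing (a point): Fixed point of the magazine where the delivered lid comes to lie: on the base plate, 3 mm above the table, 111 mm in front of the stack's axis, between the two cheeks (at y = +-53 to +-68 mm, 44 mm high, reaching forward to x = -150 mm).
- lid_1: Pink screw lid, 98 mm across, 16 mm high, 30 g, number 1 from the bottom of the magazine's stack at the start. Origin at the centre of its underside, z up.
- lid_2: Pink screw lid, 98 mm across, 16 mm high, 30 g, number 2 from the bottom of the magazine's stack at the start. Origin at the centre of its underside, z up.
- lid_3: Pink screw lid, 98 mm across, 16 mm high, 30 g, number 3 from the bottom of the magazine's stack at the start. Origin at the centre of its underside, z up.
- lid_4: Pink screw lid, 98 mm across, 16 mm high, 30 g, number 4 from the bottom of the magazine's stack at the start. Origin at the centre of its underside, z up.
- tub_a: Open pink plastic tub filled with set red gel, 96 mm across, 55 mm high, a loose bystander standing on the table; origin at the centre of its underside. To be left alone.
- tub_b: Open pink plastic tub filled with set red gel, 96 mm across, 55 mm high, a loose bystander standing on the table; origin at the centre of its underside. To be left alone.
- steel_cup: Steel measuring cup, 72 mm across, 82 mm high, a loose bystander standing on the table; origin at the centre of its underside. To be left alone.
- dye_bottle: Amber bottle with black cap, 42 mm across, 85 mm high, a loose bystander standing on the table; origin at the centre of its underside. To be left alone.
- drop_bottle: Small dark bottle with white cap, 30 mm across, 62 mm high, a loose bystander standing on the table; origin at the centre of its underside. To be left alone.
- loose_lid: Pink tub lid lying open side up on the table, 98 mm across, 16 mm high, a loose bystander standing on the table; origin at the centre of its underside. To be left alone.
Things that resemble listed ones, but are neither listed nor needed, are in the scene too. What is shaped like the lid_4 but blue is not meant.

How it is judged:
On the way, in this order (a step that is already met when the one before it is completed fails the run):
1. the shuttle is drawn out to its front stop and the lowest lid has dropped on the base plate (value of joint shuttle above 0.111 m and z of lid_1 in the frame of lid_magazine below 0.007 m), for 0.2 s.
2. the shuttle is fully home and the next lid has dropped into its pocket (value of joint shuttle below 0.003 m and z of lid_2 in the frame of lid_magazine below 0.0245 m), for 0.2 s.
At the end, for the whole second after the job is handed in: The shuttle is home within 3 mm; the first lid lies flat (within 0.08 rad) on the base plate within 30 mm of the landing point; the second lid lies in the pocket on the deck (within 3.5 mm in height, 8 mm of the stack's axis) with the other two on it; all at rest (all of step 2 and z of lid_1 in the frame of lid_magazine below 0.007 m and horizontal distance between lid_1 and landing below 0.03 m and angle between lid_1's own z axis and vertical below 0.08 rad and z of lid_3 in the frame of lid_magazine below 0.0415 m and z of lid_4 in the frame of lid_magazine below 0.0585 m and horizontal distance between each of lid_2, lid_3, lid_4 and pocket_home below 0.008 m and linear speed of each of lid_1, lid_2, lid_3, lid_4 below 0.02 m/s); the robot touches nothing.
It fails at once if a lid is touched by the gripper or arm (contact force between any of the fingers, the arm and lid_1 above 0.5 N or contact force between any of the fingers, the arm and lid_2 above 0.5 N or contact force between any of the fingers, the arm and lid_3 above 0.5 N or contact force between any of the fingers, the arm and lid_4 above 0.5 N).
It fails at once if a lid is lifted (z of lid_1 in the frame of lid_magazine above 0.0332 m or z of lid_2 in the frame of lid_magazine above 0.0493 m or z of lid_3 in the frame of lid_magazine above 0.0654 m or z of lid_4 in the frame of lid_magazine above 0.0815 m).
It fails at once if the shuttle's lip is gripped or forced (more than 40 N between fingers and magazine) (contact force between the fingers and lid_magazine above 40 N).
It fails at once if a bystander is moved by more than 15 mm (distance of any of tub_a, tub_b, steel_cup, dye_bottle, drop_bottle, loose_lid from where it was at the start of the episode above 0.015 m).
It also fails if it takes over 51 s, if anything falls off the work surface, if the arm or the gripper's body presses on something with over 40 N, if the wrist force passes 120 N, or if a joint passes its speed limit or range.

## Working session

There is one attempt and no reset: what is moved stays moved. The work goes in short steps, Python scripts to look and compute and a shell command to move; the robot and the scene stay as the last step left them, time stands still between calls to the robot, and variables do not carry over. Pictures are saved under pics/ and viewed, at most 10 in all, crops included, and the job is handed in when it is done.

```bash
mkdir -p pics; cat > h.py <<'E'
import numpy as np, cv2
from rig import robot, cams
def pts(c):
    f=240/np.tan(np.radians(c["fov_y"])/2); d=c["depth"]
    v,u=np.mgrid[:480,:640]
    P=np.stack([(u-c["cx"])/f*d,(v-c["cy"])/f*d,d,np.ones_like(d)],-1)
    return (P@np.linalg.inv(c["view"]).T)[...,:3]
E
python3 - <<'E'
from h import *
for n in ("scene","side"):
    c=cams.camera(n); cv2.imwrite(f"pics/{n}0.png",c["color"]); np.save(n+"0.npy",pts(c)); print(n,np.linalg.inv(c["view"])[:3,3],c["fov_y"],(c["depth"]>0).mean())
o=robot.get_obs(); print(o)
E
```

```text
scene [-0.11956137 -0.64726878  0.94014892] 44.06474449897943 0.99294921875
side [1.12008105 0.27153107 1.07460493] 52.11936079910911 0.9959895833333333
{'time': 0.1, 'q': array([ 1.15556146e+00,  5.28366389e-01,  1.43376304e+00, -3.17727691e-05,
        1.18138950e+00, -1.78486872e-01]), 'joint_velocities': array([ 0.00035604, -0.0025032 , -0.0021571 , -0.00012625,  0.00094916,
       -0.00199258]), 'joint_torque': array([-5.88732819e-04, -4.40985203e+01, -1.77151072e+01,  6.34984835e-02,
        5.33855672e-02, -3.00545150e-05]), 'position': array([0.14628271, 0.60693966, 0.20617724]), 'tool_rot': array([ 1.18091682e-01,  9.93002229e-01, -9.25306252e-04, -2.67688021e-04]), 'ft_force': array([ 0.26253837, -0.01712458,  0.04718816]), 'moment': array([-0.01290839,  0.00701228, -0.01374329]), 'grip_force': 0.0, 'grip_width': 0.08705175254525123}
```

View pics/scene0.png

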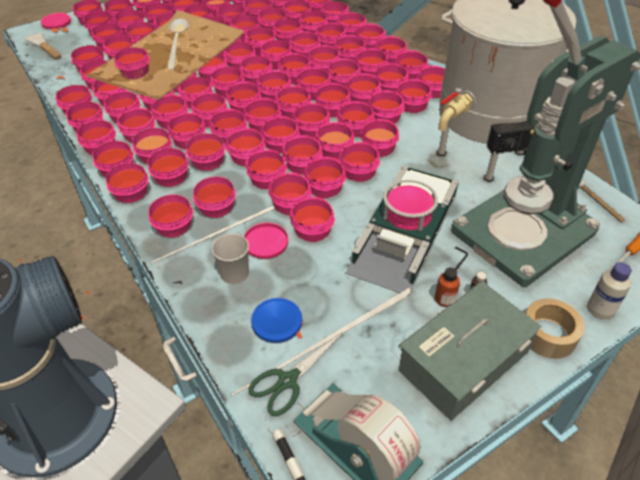

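View pics/side0.png

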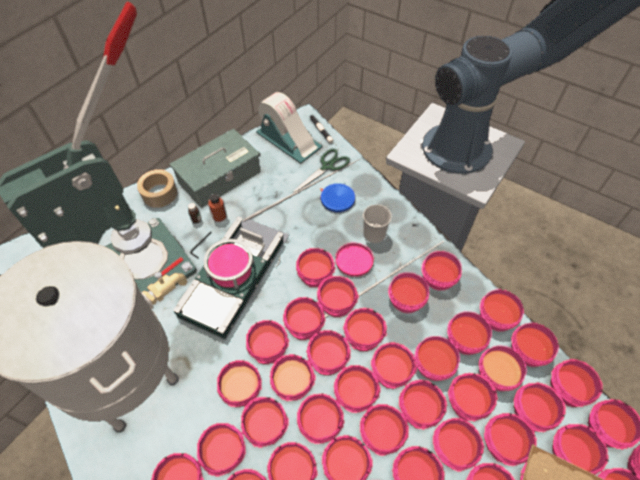

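The scene view shows one magazine: pink stack at about (410,205), and lip and grey base plate toward (395,245) and (380,270). In the side view its stack is at (230,265) and its lip at about (262,235). The blue lid at (277,320) and the loose pink lid at (266,240) are not in a magazine, so this one is the target. Next I measure it and confirm in a crop.

```bash
python3 - <<'E'
from h import *
for n,(u0,u1,v0,v1) in (("scene",(340,465,160,295)),("side",(170,295,215,340))):
    P=np.load(n+"0.npy"); I=cv2.imread(f"pics/{n}0.png")
    h=cv2.cvtColor(I,cv2.COLOR_BGR2HSV)
    R=np.zeros((480,640),bool); R[v0:v1,u0:u1]=1
    z=P[...,2]
    pink=R&(h[...,0]>155)&(h[...,1]>150)&(z>.078)&(z<.1)
    c,r=cv2.minEnclosingCircle(P[pink][:,:2].astype(np.float32)); c=np.array(c)
    print(n,"lid top centre",c.round(4),"r",round(r,4),"z",np.median(z[pink]).round(4))
    near=R&(np.hypot(*(P[...,:2]-c).transpose(2,0,1))<.25)
    m=near&(z>.03)&(z<.058)
    print(" body rect",cv2.minAreaRect(P[m][:,:2].astype(np.float32)))
    wl=near&(h[...,1]<60)&(z>.056)&(z<.07)&(np.hypot(*(P[...,:2]-c).transpose(2,0,1))>.075)
    k,lab,st,_=cv2.connectedComponentsWithStats(wl.astype(np.uint8))
    for i in range(1,k):
        if st[i,4]>15:
            Q=P[lab==i]; print(" lip?",st[i],Q.mean(0).round(4),"zmax",Q[:,2].max().round(4),cv2.minAreaRect(Q[:,:2].astype(np.float32)))
    cv2.imwrite(f"pics/{n}c.png",cv2.resize(I[v0:v1,u0:u1],None,fx=4,fy=4,interpolation=cv2.INTER_CUBIC))
E
```

```text
scene lid top centre [ 0.7327 -0.2686] r 0.0503 z 0.0841
 body rect ((0.7174294590950012, -0.26526281237602234), (0.4158719480037689, 0.2707556486129761), 34.10322952270508)
 lip? [376 235  31  14 117] [ 0.6268 -0.2865  0.062 ] zmax 0.0683 ((0.626578688621521, -0.28596436977386475), (0.01000012643635273, 0.06422540545463562), 11.8709077835083)
side lid top centre [ 0.7299 -0.2668] r 0.0464 z 0.084
 body rect ((0.739608108997345, -0.26296672224998474), (0.40618470311164856, 0.2921753525733948), 44.5516357421875)
 lip? [240 228  23  12  82] [ 0.6278 -0.281   0.0618] zmax 0.0691 ((0.6273621916770935, -0.2817375361919403), (0.008189326152205467, 0.06385115534067154), 9.4852876663208)
```

View pics/scenec.png

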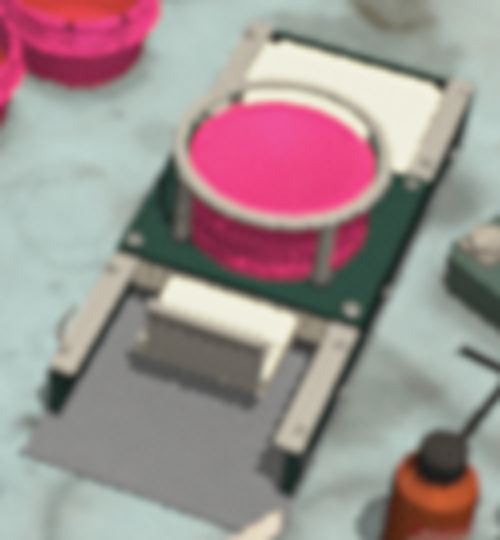

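View pics/sidec.png

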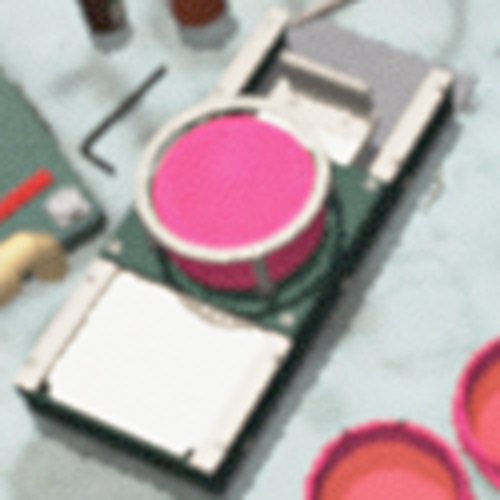

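The crops show the lip in the scene view at pixels x 376–407, y 235–249, with the white tongue and free gap behind it. Both views agree on these measurements:
- **Lip:** (0.627, -0.2835), z about 0.063.
- **Stack:** (0.7315, -0.268).
- **Separation:** 105.5 mm, as specified.
- **Magazine yaw:** about 9.3°.

Next I turn the tool and check for tall obstacles.

```bash
python3 -m pendant '[{"jaw":0,"linear":[0,0,0],"twist":-5.7},{"jaw":0,"linear":[0,0,0],"twist":-5.7},{"jaw":0,"linear":[0,0,0],"twist":-5.7},{"jaw":0,"linear":[0,0,0],"twist":-5.8}]' 10
python3 - <<'E'
from h import *
Q=np.concatenate([np.load(n+"0.npy").reshape(-1,3) for n in("scene","side")])
m=(Q[:,2]>.095)&(Q[:,0]>.3)&(Q[:,0]<1.0)&(abs(Q[:,1])<.6)&(Q[:,2]<.6)
for i in range(3,10):
    print(i/10,[(j/10,round(float(Q[s][:,2].max()),3)) for j in range(-6,6) if (s:=m&(Q[:,0]//.1==i)&(Q[:,1]//.1==j)).sum()>4])
E
```

```text
time: 0.43
position: [0.1464, 0.6071, 0.2064]
tool_rot: [-0.084, 0.996, -0.001, -0.0]
ft_force: [-0.2, 0.9, 0.2]
grip_width: 0.0679
grip_force: 0.0
0.3 []
0.4 [(-0.6, 0.108)]
0.5 [(-0.6, 0.108)]
0.6 [(-0.5, 0.6), (-0.3, 0.098)]
0.7 [(-0.6, 0.403), (-0.5, 0.6), (-0.4, 0.096), (-0.3, 0.098), (0.5, 0.117)]
0.8 [(-0.6, 0.421), (-0.5, 0.498), (-0.3, 0.265)]
0.9 [(-0.6, 0.421), (-0.5, 0.421), (-0.4, 0.379), (-0.3, 0.379), (-0.2, 0.374)]
```

```bash
python3 - <<'E'
from h import *
for n in("scene","side"):
    P=np.load(n+"0.npy").reshape(-1,3)
    Q=P[(P[:,2]>.12)&(P[:,0]>.35)&(P[:,0]<.95)&(P[:,1]<-.2)&(P[:,1]>-.7)]
    for z in np.arange(.1,1,.1):
        s=Q[(Q[:,2]>z)&(Q[:,2]<z+.1)]
        if len(s)>4: print(n,z.round(1),len(s),"x",np.percentile(s[:,0],[1,50,99]).round(3),"y",np.percentile(s[:,1],[1,50,99]).round(3), "near",s[np.argmin(np.hypot(s[:,0]-.62,s[:,1]+.35))].round(3))
E
python3 -m pendant '[{"jaw":0,"linear":[-2.1,-3,0],"twist":0},{"jaw":0,"linear":[-2.1,-3,0],"twist":0},{"jaw":0,"linear":[-2.1,-3,0],"twist":0},{"jaw":0,"linear":[-2.1,-3,0],"twist":0},{"jaw":0,"linear":[-2.1,-3,0],"twist":0},{"jaw":0,"linear":[-2.1,-3,0],"twist":0},{"jaw":0,"linear":[-2.1,-3,0],"twist":0},{"jaw":0,"linear":[-2.1,-3,0],"twist":0},{"jaw":0,"linear":[-2.1,-3,0],"twist":0},{"jaw":0,"linear":[-2.1,-3,0],"twist":0},{"jaw":0,"linear":[-2.1,-3,0],"twist":0},{"jaw":0,"linear":[-2.1,-3,0],"twist":0}]'
```

```text
scene 0.1 3664 x [0.745 0.91  0.95 ] y [-0.691 -0.47  -0.26 ] near [ 0.787 -0.453  0.139]
scene 0.2 3945 x [0.801 0.887 0.95 ] y [-0.54  -0.473 -0.253] near [ 0.8   -0.461  0.202]
scene 0.3 5269 x [0.794 0.839 0.95 ] y [-0.547 -0.484 -0.263] near [ 0.809 -0.435  0.327]
scene 0.4 2285 x [0.786 0.852 0.948] y [-0.545 -0.488 -0.439] near [ 0.78  -0.457  0.498]
scene 0.5 506 x [0.706 0.751 0.792] y [-0.467 -0.453 -0.434] near [ 0.705 -0.439  0.574]
side 0.1 1152 x [0.788 0.845 0.91 ] y [-0.505 -0.453 -0.246] near [ 0.789 -0.447  0.139]
side 0.2 2589 x [0.807 0.886 0.948] y [-0.484 -0.45  -0.244] near [ 0.801 -0.457  0.203]
side 0.3 3659 x [0.8   0.883 0.949] y [-0.516 -0.452 -0.268] near [ 0.812 -0.429  0.318]
side 0.4 2728 x [0.79  0.876 0.949] y [-0.536 -0.469 -0.434] near [ 0.78  -0.45   0.499]
side 0.5 1022 x [0.693 0.738 0.795] y [-0.46  -0.439 -0.418] near [ 0.685 -0.418  0.599]
side 0.6 601 x [0.663 0.685 0.713] y [-0.44  -0.419 -0.41 ] near [ 0.663 -0.41   0.634]
time: 1.43
position: [0.4543, 0.2916, 0.2068]
tool_rot: [-0.081, 0.997, -0.0, -0.0]
ft_force: [1.3, 0.8, 0.1]
grip_width: 0.0008
grip_force: 0.0
```

```bash
python3 -m pendant '[{"jaw":0,"linear":[-0.6,-3.7,0],"twist":0},{"jaw":0,"linear":[-0.6,-3.7,0],"twist":0},{"jaw":0,"linear":[-0.6,-3.7,0],"twist":0},{"jaw":0,"linear":[-0.6,-3.7,0],"twist":0},{"jaw":0,"linear":[-0.6,-3.7,0],"twist":0},{"jaw":0,"linear":[-0.6,-3.7,0],"twist":0},{"jaw":0,"linear":[-0.6,-3.7,0],"twist":0},{"jaw":0,"linear":[-0.6,-3.7,0],"twist":0},{"jaw":0,"linear":[-0.6,-3.7,0],"twist":0},{"jaw":0,"linear":[-0.6,-3.7,0],"twist":0},{"jaw":0,"linear":[-0.6,-3.7,0],"twist":0},{"jaw":0,"linear":[-0.6,-3.7,0],"twist":0}]'
python3 -m pendant '[{"jaw":0,"linear":[-0.7,-3,0],"twist":0},{"jaw":0,"linear":[-0.7,-3,0],"twist":0},{"jaw":0,"linear":[-0.7,-3,0],"twist":0},{"jaw":0,"linear":[-0.5,-3,0],"twist":0},{"jaw":0,"linear":[-0.3,-3,0],"twist":0},{"jaw":0,"linear":[0,0,0],"twist":0},{"jaw":0,"linear":[0,0,0],"twist":0}]'
python3 - <<'E'
from h import *
o=robot.get_obs();print(o["position"],o["tool_rot"],o["q"])
c=cams.camera("wrist"); cv2.imwrite("pics/w1.png",c["color"])
V=c["view"];f=240/np.tan(np.radians(c["fov_y"])/2);print(f,c["fov_y"])
def proj(p):
    q=(V@np.r_[p,1])[:3]; t=np.arctan2(np.hypot(q[0],q[1]),q[2]); r=f*t; a=q[:2]/np.hypot(q[0],q[1]); return (c["cx"]+r*a[0],c["cy"]+r*a[1])
L=np.array([.627,-.2835,.0635]); th=np.radians(9.3); ux=np.array([np.cos(th),np.sin(th),0]); uy=np.array([-ux[1],ux[0],0])
I=c["color"].copy()
for p in (L+.032*uy,L-.032*uy,L,L+.0235*ux-[0,0,.028],L+.1055*ux+[0,0,.0285]):
    u=proj(p); print(np.round(u)); cv2.circle(I,(int(u[0]),int(u[1])),3,(0,255,0),-1)
cv2.imwrite("pics/w1.png",I)
E
```

```text
time: 2.43
position: [0.5966, -0.135, 0.2066]
tool_rot: [-0.081, 0.997, 0.0, -0.0]
ft_force: [0.4, 0.6, 0.4]
grip_width: 0.0004
grip_force: 0.0
time: 3.02
position: [0.6492, -0.2781, 0.2059]
tool_rot: [-0.08, 0.997, 0.001, -0.001]
ft_force: [0.4, -0.2, -0.9]
grip_width: 0.0002
grip_force: 0.0
[ 0.64917103 -0.27811961  0.20585194] [-8.00434273e-02  9.96791075e-01  5.52817133e-04 -5.45375102e-04] [-5.62697452e-01  6.43724136e-01  1.20650061e+00  2.40312591e-04
  1.29290374e+00 -2.29381822e+00]
371.64829954431775 65.70646984690485
[353. 189.]
[279. 190.]
[316. 189.]
[316. 209.]
[316. 314.]
```

View pics/w1.png

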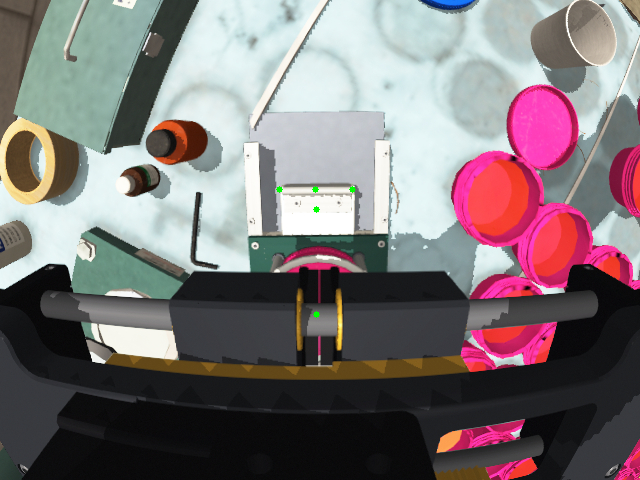

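The wrist view shows the lip's edge at x 279–355, y 189, right on the projected marks. The finger is centred on it and the gap is free, so I descend behind the lip.

```bash
python3 -m pendant '[{"jaw":0,"linear":[0,0,3],"twist":0},{"jaw":0,"linear":[0,0,3],"twist":0},{"jaw":0,"linear":[0,0,3],"twist":0},{"jaw":0,"linear":[0,0,2],"twist":0},{"jaw":0,"linear":[0,0,0.5],"twist":0},{"jaw":0,"linear":[0,0,0],"twist":0}]'
python3 -m pendant '[{"jaw":0,"linear":[0,0,1],"twist":0},{"jaw":0,"linear":[0,0,1],"twist":0},{"jaw":0,"linear":[0,0,0.8],"twist":0},{"jaw":0,"linear":[0,0,0],"twist":0},{"jaw":0,"linear":[0,0,0],"twist":0},{"jaw":0,"linear":[0,0,0],"twist":0}]'
```

```text
time: 3.57
position: [0.6481, -0.2741, 0.09]
tool_rot: [-0.082, 0.997, 0.002, -0.002]
ft_force: [0.0, -0.3, 0.1]
grip_width: 0.001
grip_force: 0.0
time: 4.07
position: [0.6499, -0.2769, 0.0644]
tool_rot: [-0.081, 0.997, -0.0, 0.0]
ft_force: [1.0, 0.2, 0.7]
grip_width: 0.0006
grip_force: 0.0
```

```bash
python3 -m pendant '[{"jaw":0,"linear":[0.6,0,0],"twist":0},{"jaw":0,"linear":[0.6,0,0],"twist":0},{"jaw":0,"linear":[0.6,0,0],"twist":0},{"jaw":0,"linear":[0.6,0,0],"twist":0},{"jaw":0,"linear":[0.6,0,0],"twist":0},{"jaw":0,"linear":[0.6,0,0],"twist":0},{"jaw":0,"linear":[0,0,0],"twist":0}]'
python3 -m pendant '[{"jaw":0,"linear":[0.8,0,0],"twist":0},{"jaw":0,"linear":[0.8,0,0],"twist":0},{"jaw":0,"linear":[0.8,0,0],"twist":0},{"jaw":0,"linear":[0.8,0,0],"twist":0},{"jaw":0,"linear":[0.8,0,0],"twist":0},{"jaw":0,"linear":[0.8,0,0],"twist":0},{"jaw":0,"linear":[0.8,0,0],"twist":0},{"jaw":0,"linear":[0.8,0,0],"twist":0},{"jaw":0,"linear":[0.8,0,0],"twist":0},{"jaw":0,"linear":[0.8,0,0],"twist":0},{"jaw":0,"linear":[0,0,0],"twist":0}]'
```

```text
time: 4.65
position: [0.6124, -0.2825, 0.064]
tool_rot: [-0.081, 0.997, 0.0, -0.001]
ft_force: [-0.6, 0.1, -0.5]
grip_width: 0.0005
grip_force: 0.0
time: 5.57
position: [0.5332, -0.2953, 0.0639]
tool_rot: [-0.081, 0.997, 0.001, -0.001]
ft_force: [-0.5, 0.3, -0.3]
grip_width: 0.0002
grip_force: 0.0
```

```bash
python3 -m pendant '[{"jaw":0,"linear":[0.4,0,0],"twist":0},{"jaw":0,"linear":[0.3,0,0],"twist":0},{"jaw":0,"linear":[0.3,0,0],"twist":0}]'
python3 -m pendant '[{"jaw":0,"linear":[0,0,0],"twist":0},{"jaw":0,"linear":[0,0,0],"twist":0}]'
python3 - <<'E'
from h import *
c=cams.camera("side"); P=pts(c); I=c["color"]; cv2.imwrite("pics/s2.png",cv2.resize(I[190:340,170:330],None,fx=4,fy=4))
E
```

```text
time: 5.82
position: [0.5253, -0.2971, 0.0641]
tool_rot: [-0.081, 0.997, -0.0, 0.0]
ft_force: [0.0, -0.3, 0.1]
grip_width: 0.0006
grip_force: 0.0
time: 5.98
position: [0.5253, -0.297, 0.064]
tool_rot: [-0.081, 0.997, -0.0, 0.0]
ft_force: [-0.3, -0.0, -0.1]
grip_width: 0.0005
grip_force: 0.0
```

View pics/s2.png

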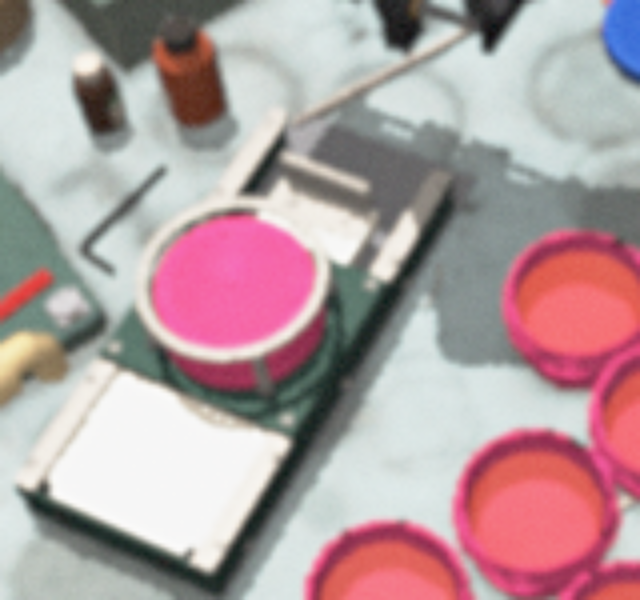

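The side crop shows the lip still home at about (325,172), so the finger missed it. I check where the gripper really is.

```bash
python3 - <<'E'
from h import *
print(robot.nose_length)
o=robot.get_obs()
t=o["position"]
ims=[]
for n in("scene","side"):
    c=cams.camera(n);I=c["color"].copy();f=240/np.tan(np.radians(c["fov_y"])/2)
    for p in (t,t-[0,0,robot.nose_length]):
        q=(c["view"]@np.r_[p,1])[:3];u=(int(c["cx"]+f*q[0]/q[2]),int(c["cy"]+f*q[1]/q[2]));print(n,u,q[2],c["depth"][u[1],u[0]]);cv2.circle(I,u,1,(0,255,0),-1)
    x,y=max(u[0]-80,0),max(u[1]-110,0); ims.append(cv2.resize(I[y:y+190,x:x+130],(390,570)))
cv2.imwrite("pics/g.png",np.hstack(ims))
E
```

```text
0.017
scene (368, 274) 1.1339135892157275 1.2102195
scene (367, 280) 1.145977137393464 1.2006094
side (270, 204) 1.29603002363749 1.3771306
side (271, 208) 1.3099317932286914 1.3770612
```

View pics/g.png

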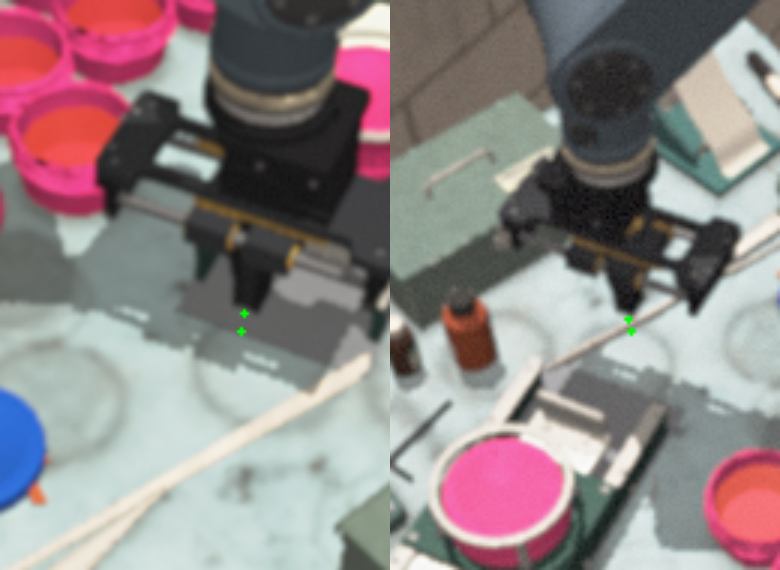

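The crop shows the finger's end about 8 px above the tip I predicted, in both views: scene crop (250,308) against (241,331), side crop (628,308) against (631,331). I measure the real finger ends from depth.

```bash
python3 - <<'E'
from h import *
o=robot.get_obs();t=o["position"];print(t,o["grip_width"],o["q"])
th=np.radians(9.3);R=np.array([[np.cos(th),np.sin(th)],[-np.sin(th),np.cos(th)]])
for n in("scene","side"):
    c=cams.camera(n);P=pts(c);f=240/np.tan(np.radians(c["fov_y"])/2)
    P0=np.load(n+"0.npy")
    # pixels nearer than in the first picture = robot
    C=c["view"]; d0=(np.c_[P0.reshape(-1,3),np.ones(307200)]@C.T)[:,2].reshape(480,640)
    m=(c["depth"]>0)&(d0-c["depth"]>.02)&(np.hypot(P[...,0]-t[0],P[...,1]-t[1])<.13)&(P[...,2]<.25)
    Q=P[m].copy();Q[:,:2]=(Q[:,:2]-t[:2])@R.T
    for z in np.arange(.03,.2,.01):
        s=Q[(Q[:,2]>=z)&(Q[:,2]<z+.01)]
        if len(s): print(n,z.round(2),len(s),"x",s[:,0].min().round(3),s[:,0].max().round(3),"y",np.percentile(s[:,1],[0,25,50,75,100]).round(3))
E
```

```text
[ 0.52555772 -0.29703706  0.06407823] 0.0003283758484210616 [-6.99366330e-01  6.87637871e-01  1.60076057e+00  4.59567530e-05
  8.52841554e-01 -2.43329741e+00]
scene 0.07 2 x -0.008 -0.008 y [-0.008 -0.007 -0.006 -0.005 -0.004]
scene 0.08 46 x -0.013 0.013 y [-0.012 -0.011 -0.005  0.001  0.007]
scene 0.09 40 x -0.012 0.011 y [-0.012 -0.011 -0.005  0.001  0.007]
scene 0.1 44 x -0.013 0.006 y [-0.013 -0.007 -0.002  0.003  0.007]
scene 0.11 44 x -0.013 -0.004 y [-0.014 -0.01  -0.004  0.003  0.01 ]
scene 0.12 23 x -0.013 -0.008 y [-0.016 -0.003  0.004  0.006  0.009]
scene 0.13 11 x -0.013 -0.008 y [0.002 0.005 0.006 0.008 0.009]
scene 0.14 9 x -0.026 0.002 y [0.002 0.002 0.003 0.077 0.078]
scene 0.15 119 x -0.039 0.028 y [-0.089 -0.034  0.002  0.026  0.084]
scene 0.16 486 x -0.041 0.032 y [-0.09  -0.041  0.006  0.051  0.083]
scene 0.17 419 x -0.041 0.02 y [-0.095 -0.026 -0.002  0.021  0.089]
scene 0.18 482 x -0.04 0.036 y [-0.098 -0.059  0.002  0.054  0.092]
scene 0.19 1513 x -0.04 0.039 y [-0.098 -0.077 -0.048  0.068  0.093]
side 0.07 1 x 0.006 0.006 y [-0.009 -0.009 -0.009 -0.009 -0.009]
side 0.08 20 x -0.011 0.01 y [-0.004  0.002  0.008  0.009  0.011]
side 0.09 30 x -0.011 0.011 y [-0.007 -0.002  0.007  0.009  0.012]
side 0.1 20 x 0.005 0.01 y [-0.011 -0.005  0.003  0.007  0.011]
side 0.11 9 x 0.006 0.011 y [-0.009 -0.006 -0.003  0.004  0.013]
side 0.13 1 x 0.011 0.011 y [-0.012 -0.012 -0.012 -0.012 -0.012]
side 0.14 3 x 0.009 0.024 y [0.086 0.086 0.086 0.086 0.087]
side 0.15 96 x -0.032 0.039 y [-0.085 -0.022  0.03   0.087  0.089]
side 0.16 253 x -0.033 0.039 y [-0.083 -0.033  0.022  0.044  0.089]
side 0.17 273 x -0.04 0.039 y [-0.093 -0.012  0.02   0.031  0.094]
side 0.18 288 x -0.042 0.038 y [-0.093 -0.022  0.029  0.075  0.096]
side 0.19 686 x -0.039 0.038 y [-0.094 -0.061  0.026  0.077  0.096]
```

The fingertips really end at z ≈ 0.079 and the body at about 0.148. The gripper therefore stands about 32 mm higher than the state reports, while x and y agree, so the finger passed over the lip. I go back over the gap and correct the height using the camera.

```bash
cat > tip.py <<'E'
from h import *
o=robot.get_obs();t=o["position"];print("rep",t.round(4))
th=np.radians(9.3);R=np.array([[np.cos(th),np.sin(th)],[-np.sin(th),np.cos(th)]])
for n in("scene","side"):
    c=cams.camera(n);P=pts(c);P0=np.load(n+"0.npy")
    d0=(np.c_[P0.reshape(-1,3),np.ones(307200)]@c["view"].T)[:,2].reshape(480,640)
    m=(c["depth"]>0)&(d0-c["depth"]>.012)&(np.abs((P[...,:2]-t[:2])@R.T)<[.016,.02]).all(-1)&(P[...,2]<t[2]+.07)
    Q=P[m]; 
    if len(Q)>5: print(n,len(Q),"tip z",np.sort(Q[:,2])[[1,3,6,len(Q)//2]].round(4),"xy off",((Q[:,:2].min(0)+Q[:,:2].max(0))/2-t[:2]).round(4))
E
python3 -m pendant '[{"jaw":0,"linear":[0,0,-1],"twist":0},{"jaw":0,"linear":[-1.4,0,0],"twist":0},{"jaw":0,"linear":[-1.4,0,0],"twist":0},{"jaw":0,"linear":[-1.4,0,0],"twist":0},{"jaw":0,"linear":[-1.4,0,0],"twist":0},{"jaw":0,"linear":[-1.4,0,0],"twist":0},{"jaw":0,"linear":[-1.4,0,0],"twist":0},{"jaw":0,"linear":[-1.4,0,0],"twist":0},{"jaw":0,"linear":[-1.4,-0.1,0],"twist":0},{"jaw":0,"linear":[-1.4,-0.1,0],"twist":0},{"jaw":0,"linear":[0,0,0],"twist":0},{"jaw":0,"linear":[0,0,0],"twist":0}]'
python3 -m pendant '[{"jaw":0,"linear":[0,0,1],"twist":0},{"jaw":0,"linear":[0,0,0.5],"twist":0},{"jaw":0,"linear":[0,0,0],"twist":0},{"jaw":0,"linear":[0,0,0],"twist":0}]'
python3 tip.py
```

```text
time: 7.23
position: [0.6502, -0.2784, 0.0745]
tool_rot: [-0.082, 0.997, -0.0, 0.0]
ft_force: [-1.0, -0.4, 0.7]
grip_width: 0.0005
grip_force: 0.0
time: 7.57
position: [0.6486, -0.2783, 0.058]
tool_rot: [-0.081, 0.997, 0.001, -0.001]
ft_force: [-0.3, 0.0, 0.9]
grip_width: 0.0009
grip_force: 0.0
rep [ 0.6486 -0.2783  0.058 ]
scene 214 tip z [0.0743 0.0747 0.0755 0.1003] xy off [-0.0007 -0.004 ]
side 61 tip z [0.0732 0.0749 0.0784 0.0853] xy off [-0.0001  0.0027]
```

```bash
python3 -m pendant '[{"jaw":0,"linear":[0,0,0.8],"twist":0},{"jaw":0,"linear":[0,0,0.7],"twist":0},{"jaw":0,"linear":[0,0,0],"twist":0}]'
python3 -m pendant '[{"jaw":0,"linear":[0,0,0.6],"twist":0},{"jaw":0,"linear":[0,0,0.5],"twist":0},{"jaw":0,"linear":[0,0,0],"twist":0},{"jaw":0,"linear":[0,0,0],"twist":0}]'
python3 tip.py
```

```text
time: 7.92
position: [0.6486, -0.2778, 0.042]
tool_rot: [-0.081, 0.997, 0.001, -0.001]
ft_force: [-0.6, 0.0, -0.5]
grip_width: 0.0003
grip_force: 0.0
time: 8.25
position: [0.6496, -0.2783, 0.0324]
tool_rot: [-0.081, 0.997, 0.0, -0.0]
ft_force: [-0.1, -0.1, -0.1]
grip_width: 0.0008
grip_force: 0.0
rep [ 0.6496 -0.2783  0.0324]
scene 185 tip z [0.0508 0.0519 0.0535 0.0752] xy off [-0.0008 -0.0035]
side 41 tip z [0.0499 0.052  0.0547 0.0618] xy off [-0.0001  0.0029]
```

The tip is at about 0.048, roughly 15 mm below the lip's top. I pull a short way and look for the lip moving.

```bash
cat > lip.py <<'E'
from h import *
u=np.array([np.cos(np.radians(9.3)),np.sin(np.radians(9.3))]);c0=np.array([.7313,-.2677])
for n in("scene","side"):
    c=cams.camera(n);P=pts(c);h=cv2.cvtColor(c["color"],cv2.COLOR_BGR2HSV)
    x=(P[...,:2]-c0)@u; y=(P[...,:2]-c0)@[-u[1],u[0]]
    m=(h[...,1]<70)&(h[...,2]>80)&(P[...,2]>.052)&(P[...,2]<.072)&(abs(y)<.034)&(x<-.08)&(x>-.25)
    if m.sum()>4: print(n,m.sum(),"lip x pct",np.percentile(x[m],[10,50,90]).round(4),"z max",P[m][:,2].max().round(4))
    else: print(n,"lip not seen")
E
python3 -m pendant '[{"jaw":0,"linear":[0.6,0,0],"twist":0},{"jaw":0,"linear":[0.6,0,0],"twist":0},{"jaw":0,"linear":[0.6,0,0],"twist":0},{"jaw":0,"linear":[0.6,0,0],"twist":0},{"jaw":0,"linear":[0.6,0,0],"twist":0},{"jaw":0,"linear":[0.6,0,0],"twist":0}]'
python3 lip.py
```

```text
time: 8.85
position: [0.6144, -0.285, 0.0335]
tool_rot: [-0.081, 0.997, -0.001, 0.001]
ft_force: [3.1, -0.9, 0.1]
grip_width: 0.0005
grip_force: 1.6
scene 182 lip x pct [-0.1364 -0.134  -0.1297] z max 0.0696
side 15 lip x pct [-0.1329 -0.1313 -0.1093] z max 0.0705
```

The lip now follows (x ≈ -0.132, so about 26 mm drawn, with 3 N of drag). I continue to the stop.

```bash
python3 -m pendant '[{"jaw":0,"linear":[0.8,0,0],"twist":0},{"jaw":0,"linear":[0.8,0,0],"twist":0},{"jaw":0,"linear":[0.8,0,0],"twist":0},{"jaw":0,"linear":[0.8,0,0],"twist":0},{"jaw":0,"linear":[0.8,0,0],"twist":0},{"jaw":0,"linear":[0.8,0,0],"twist":0},{"jaw":0,"linear":[0.8,0,0],"twist":0},{"jaw":0,"linear":[0.8,0,0],"twist":0},{"jaw":0,"linear":[0.8,0,0],"twist":0},{"jaw":0,"linear":[0.5,0,0],"twist":0},{"jaw":0,"linear":[0.3,0,0],"twist":0},{"jaw":0,"linear":[0,0,0],"twist":0}]'
python3 -m pendant '[{"jaw":0,"linear":[0.3,0,0],"twist":0},{"jaw":0,"linear":[0.2,0,0],"twist":0},{"jaw":0,"linear":[0,0,0],"twist":0}]'
python3 lip.py
```

```text
time: 9.95
position: [0.5336, -0.2966, 0.0327]
tool_rot: [-0.081, 0.997, 0.001, -0.001]
ft_force: [-0.0, -0.1, 0.1]
grip_width: 0.0006
grip_force: 0.0
time: 10.2
position: [0.5297, -0.2973, 0.0327]
tool_rot: [-0.081, 0.997, 0.001, -0.001]
ft_force: [0.9, 0.2, -0.4]
grip_width: 0.0006
grip_force: 0.2
scene 188 lip x pct [-0.2217 -0.2196 -0.2144] z max 0.0682
side 34 lip x pct [-0.2185 -0.2163 -0.194 ] z max 0.0658
```

```bash
python3 -m pendant '[{"jaw":0,"linear":[0.2,0,0],"twist":0},{"jaw":0,"linear":[0.2,0,0],"twist":0},{"jaw":0,"linear":[0,0,0],"twist":0}]'
python3 -m pendant '[{"jaw":0,"linear":[0.1,0,0],"twist":0},{"jaw":0,"linear":[0,0,0],"twist":0},{"jaw":0,"linear":[0,0,0],"twist":0}]'
python3 lip.py
```

```text
time: 10.55
position: [0.5286, -0.2981, 0.0329]
tool_rot: [-0.081, 0.997, 0.0, 0.002]
ft_force: [5.8, 3.3, -4.2]
grip_width: 0.0004
grip_force: 3.7
time: 10.8
position: [0.5286, -0.2982, 0.0329]
tool_rot: [-0.081, 0.997, -0.0, 0.003]
ft_force: [8.5, 5.4, -3.9]
grip_width: 0.0006
grip_force: 4.7
scene 190 lip x pct [-0.2227 -0.2205 -0.2158] z max 0.0715
side 35 lip x pct [-0.2199 -0.2177 -0.198 ] z max 0.0713
```

The arm has stalled at about 10 N, so the shuttle is at its front stop. I dwell there, check the lid, then back off by 5 mm and lift.

```bash
python3 -m pendant '[{"jaw":0,"linear":[0,0,0],"twist":0},{"jaw":0,"linear":[0,0,0],"twist":0},{"jaw":0,"linear":[0,0,0],"twist":0},{"jaw":0,"linear":[0,0,0],"twist":0}]'
python3 - <<'E'
from h import *
a=cams.camera("scene")["color"][170:310,330:470]; b=cams.camera("side")["color"][190:330,170:310]
cv2.imwrite("pics/out.png",cv2.resize(np.hstack([a,b]),(800,400),interpolation=cv2.INTER_CUBIC))
E
```

```text
time: 11.23
position: [0.5286, -0.2982, 0.0329]
tool_rot: [-0.081, 0.997, -0.0, 0.003]
ft_force: [9.0, 3.4, -3.4]
grip_width: 0.001
grip_force: 4.6
```

View pics/out.png

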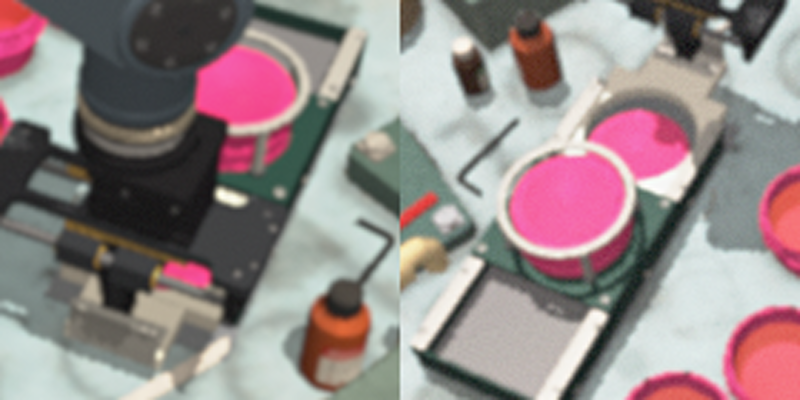

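The side half shows the shuttle fully out and the pink lid sunk deep in the pocket at about (640,145). I lift over the lip and go down in front of it, measuring the lid's height on the way.

```bash
python3 -m pendant '[{"jaw":0,"linear":[-0.4,0,0],"twist":0},{"jaw":0,"linear":[-0.2,0,0],"twist":0},{"jaw":0,"linear":[0,0,-1.5],"twist":0},{"jaw":0,"linear":[0,0,-2],"twist":0},{"jaw":0,"linear":[0,0,-1],"twist":0},{"jaw":0,"linear":[0,0,0],"twist":0},{"jaw":0,"linear":[1.5,0,0],"twist":0},{"jaw":0,"linear":[1.5,0,0],"twist":0},{"jaw":0,"linear":[1.5,0,0],"twist":0},{"jaw":0,"linear":[0,0,0],"twist":0},{"jaw":0,"linear":[0,0,0],"twist":0}]'
python3 lip.py; python3 tip.py
python3 - <<'E'
from h import *
c=cams.camera("side");P=pts(c);h=cv2.cvtColor(c["color"],cv2.COLOR_BGR2HSV)
u=np.array([np.cos(np.radians(9.3)),np.sin(np.radians(9.3))]);x=(P[...,:2]-[.7313,-.2677])@u;y=(P[...,:2]-[.7313,-.2677])@[-u[1],u[0]]
m=(h[...,0]>155)&(h[...,1]>120)&(x<-.065)&(x>-.17)&(abs(y)<.06)
print("lid1 top",m.sum(),np.percentile(P[m][:,2],[10,50,90]).round(4),x[m].min(),x[m].max(),y[m].min(),y[m].max())
E
```

```text
time: 12.25
position: [0.4863, -0.3053, 0.0775]
tool_rot: [-0.081, 0.997, 0.0, -0.0]
ft_force: [0.7, -0.8, 0.5]
grip_width: 0.0006
grip_force: 0.0
scene 107 lip x pct [-0.2225 -0.2207 -0.218 ] z max 0.0662
side 94 lip x pct [-0.2221 -0.2186 -0.2165] z max 0.0679
rep [ 0.4877 -0.3056  0.0778]
scene 203 tip z [0.0932 0.0942 0.0952 0.1158] xy off [-0.0019 -0.0041]
side 95 tip z [0.092  0.0929 0.0971 0.1121] xy off [-0.0005  0.0011]
lid1 top 529 [0.0148 0.0179 0.0207] -0.1610555632031543 -0.07819793009821813 -0.05487128196973865 0.0435022506903947
```

Lid 1's top is at 0.018, so it lies on the base plate. I lower in front of the lip and push home.

```bash
python3 -m pendant '[{"jaw":0,"linear":[0,0,1.5],"twist":0},{"jaw":0,"linear":[0,0,1.5],"twist":0},{"jaw":0,"linear":[0,0,1],"twist":0},{"jaw":0,"linear":[0,0,0.5],"twist":0},{"jaw":0,"linear":[0,0,0],"twist":0},{"jaw":0,"linear":[-0.6,0,0],"twist":0},{"jaw":0,"linear":[-0.6,0,0],"twist":0},{"jaw":0,"linear":[-0.6,0,0],"twist":0},{"jaw":0,"linear":[-0.6,0,0],"twist":0},{"jaw":0,"linear":[-0.6,0,0],"twist":0}]'
python3 lip.py
python3 -m pendant '[{"jaw":0,"linear":[-0.8,0,0],"twist":0},{"jaw":0,"linear":[-0.8,0,0],"twist":0},{"jaw":0,"linear":[-0.8,0,0],"twist":0},{"jaw":0,"linear":[-0.8,0,0],"twist":0},{"jaw":0,"linear":[-0.8,0,0],"twist":0},{"jaw":0,"linear":[-0.8,0,0],"twist":0},{"jaw":0,"linear":[-0.8,0,0],"twist":0},{"jaw":0,"linear":[-0.8,0,0],"twist":0},{"jaw":0,"linear":[-0.8,0,0],"twist":0},{"jaw":0,"linear":[-0.8,0,0],"twist":0},{"jaw":0,"linear":[-0.8,0,0],"twist":0},{"jaw":0,"linear":[-0.5,0,0],"twist":0}]'
python3 lip.py
```

```text
time: 13.33
position: [0.5173, -0.3006, 0.0335]
tool_rot: [-0.082, 0.997, -0.0, -0.0]
ft_force: [-2.4, -1.6, 0.5]
grip_width: 0.0004
grip_force: 1.3
scene 70 lip x pct [-0.2059 -0.2033 -0.2005] z max 0.066
side 111 lip x pct [-0.2056 -0.2    -0.1972] z max 0.0703
time: 14.43
position: [0.6099, -0.2851, 0.0329]
tool_rot: [-0.081, 0.997, -0.0, 0.001]
ft_force: [-2.1, 0.7, 0.2]
grip_width: 0.0006
grip_force: 0.9
scene 83 lip x pct [-0.1122 -0.1098 -0.107 ] z max 0.0671
side 97 lip x pct [-0.1114 -0.1063 -0.1043] z max 0.072
```

```bash
python3 -m pendant '[{"jaw":0,"linear":[-0.3,0,0],"twist":0},{"jaw":0,"linear":[-0.2,0,0],"twist":0},{"jaw":0,"linear":[0,0,0],"twist":0}]'
python3 -m pendant '[{"jaw":0,"linear":[-0.2,0,0],"twist":0},{"jaw":0,"linear":[0,0,0],"twist":0},{"jaw":0,"linear":[0,0,0],"twist":0}]'; python3 lip.py
```

```text
time: 14.78
position: [0.6135, -0.2853, 0.0332]
tool_rot: [-0.081, 0.997, -0.0, 0.0]
ft_force: [-1.3, -0.7, 0.3]
grip_width: 0.0004
grip_force: 0.8
time: 15.03
position: [0.6137, -0.2852, 0.0332]
tool_rot: [-0.081, 0.997, -0.0, -0.002]
ft_force: [-5.1, -2.4, 2.5]
grip_width: 0.0
grip_force: 2.8
scene 83 lip x pct [-0.1084 -0.1062 -0.1032] z max 0.0667
side 97 lip x pct [-0.1075 -0.104  -0.1015] z max 0.0678
```

```bash
python3 -m pendant '[{"jaw":0,"linear":[-0.2,0,0],"twist":0},{"jaw":0,"linear":[0,0,0],"twist":0},{"jaw":0,"linear":[0,0,0],"twist":0},{"jaw":0,"linear":[0,0,0],"twist":0}]'
python3 -m pendant '[{"jaw":0,"linear":[0.8,0,0],"twist":0},{"jaw":0,"linear":[1.2,0,0],"twist":0},{"jaw":0,"linear":[1,0,0],"twist":0},{"jaw":0,"linear":[0,0,-2],"twist":0},{"jaw":0,"linear":[0,0,-3],"twist":0},{"jaw":0,"linear":[0,0,-3],"twist":0},{"jaw":0,"linear":[1,2,-3],"twist":0},{"jaw":0,"linear":[1,3,-1],"twist":0},{"jaw":0,"linear":[1,3,0],"twist":0},{"jaw":0,"linear":[1,3,0],"twist":0},{"jaw":0,"linear":[0,3,0],"twist":0},{"jaw":0,"linear":[0,3,0],"twist":0}]'
python3 -m pendant '[{"jaw":0,"linear":[0,3,0],"twist":0},{"jaw":0,"linear":[0,3,0],"twist":0},{"jaw":0,"linear":[0,0,0],"twist":0},{"jaw":0,"linear":[0,0,0],"twist":0}]'
python3 lip.py
python3 - <<'E'
from h import *
for n in("scene","side"):
    c=cams.camera(n);P=pts(c);h=cv2.cvtColor(c["color"],cv2.COLOR_BGR2HSV)
    u=np.array([np.cos(np.radians(9.3)),np.sin(np.radians(9.3))]);x=(P[...,:2]-[.7313,-.2677])@u;y=(P[...,:2]-[.7313,-.2677])@[-u[1],u[0]]
    pk=(h[...,0]>155)&(h[...,1]>120)&(abs(y)<.06)
    for k,m in(("stack",pk&(abs(x)<.05)&(P[...,2]>.055)),("lid1",pk&(x<-.06)&(x>-.17)&(P[...,2]<.04))):
        if m.sum()>5: print(n,k,m.sum(),"z",np.percentile(P[m][:,2],[10,50,90]).round(4),"x",x[m].min().round(3),x[m].max().round(3),"y",y[m].min().round(3),y[m].max().round(3))
a=cams.camera("scene")["color"][170:310,330:470]; b=cams.camera("side")["color"][190:330,170:310]
cv2.imwrite("pics/end.png",cv2.resize(np.hstack([a,b]),(800,400),interpolation=cv2.INTER_CUBIC))
E
```

```text
time: 15.47
position: [0.6137, -0.2851, 0.0331]
tool_rot: [-0.082, 0.997, 0.0, -0.003]
ft_force: [-8.7, -3.2, 4.4]
grip_width: 0.0003
grip_force: 4.8
time: 16.47
position: [0.52, -0.1263, 0.1536]
tool_rot: [-0.081, 0.997, -0.0, 0.001]
ft_force: [-0.2, 0.5, -0.2]
grip_width: 0.0008
grip_force: 0.0
time: 16.8
position: [0.5108, -0.0668, 0.1534]
tool_rot: [-0.083, 0.997, -0.0, 0.001]
ft_force: [-0.0, -0.4, -0.5]
grip_width: 0.0008
grip_force: 0.0
scene 147 lip x pct [-0.1082 -0.106  -0.1034] z max 0.0677
side 94 lip x pct [-0.1073 -0.1035 -0.102 ] z max 0.0675
scene stack 1036 z [0.0626 0.0678 0.0702] x -0.05 0.049 y -0.049 0.048
scene lid1 896 z [0.0137 0.0178 0.0206] x -0.152 -0.066 y -0.049 0.049
side stack 911 z [0.0643 0.0676 0.0703] x -0.044 0.05 y -0.046 0.054
side lid1 152 z [0.0157 0.0184 0.0211] x -0.15 -0.075 y -0.056 0.044
```

View pics/end.png

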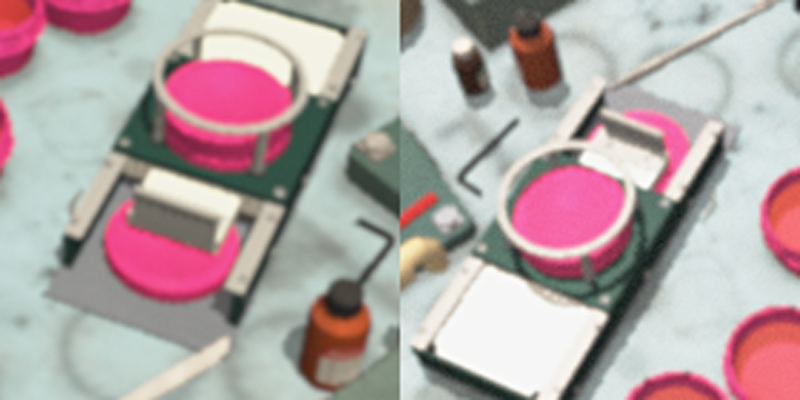

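The picture shows the shuttle home, lid 1 flat on the base plate at (175,250), and the stack 16 mm lower (top 0.068, was 0.084). Lid 1's centre is about 8 mm from the landing point, and the arm is clear.

```bash
python3 -c "
from rig import robot
print(robot.hand_in())"
```

```text
the job is handed in; nothing more can be done
None
```

One lid was dispensed onto the base plate, the shuttle is home with the next lid in its pocket, and the job is handed in (no verdict returned); a first pull passed over the lip because the real fingertips stand about 32 mm above the reported height.

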